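Seat the polishing bowl on its drive base and start it

TASK

Pick up the orange polishing bowl by its wooden handle, keep it upright, and lower it (do not drop it) onto the green polisher base so that both brass pegs come up through the holes in its lugs and it sits fully home. Then push the red-knobbed run lever all the way over, away from the side it leans to, and let go. Leave everything else on the bench where it is.

Things in the scene. Friction and masses are not known exactly. Their poses are not given: they have to be found in the camera images.
- bowl: Loose orange round bowl, 0.45 kg, bone blanks in it, 120 mm across, rim 60 mm high. At the bottom two flat lugs (8 mm thick, 42 mm wide) reach out along its +y and -y to 96 mm from the centre, each with a 17 mm through hole 77 mm from the centre. Fits the base either way round. Origin: centre of the underside, z up. Seated, it lies on the base's flat top, origin over origin.
- bowl_handle (a point): Centre of the bowl's pale wooden bar handle, on a post in the bowl's middle, 81 mm above its underside: 18 mm wide (bowl's x), 70 mm long (bowl's y), 26 mm high (68 to 94 mm above the underside).
- polisher: Fixed green polisher base, 150 mm (its x) by 200 mm (its y), flat top 55 mm above the bench. Two upright brass pegs on it, 12 mm thick, 26 mm tall, tapered tips, stand 77 mm from the middle along its +y and -y. On its -y side a 30 mm high step carries the run lever, centred 140 mm from the base's middle. Origin: centre of the underside, at bench height, z up.
- run_lever (a joint): Angle of the run lever: 0 = off, leaning towards the base's -x; 1.0 rad = fully on, leaning to the base's +x. It turns about a level axis along the base's y, 52 mm above the bench, and stays where it is left. A light push is enough.
- run_lever_tip (a point): Centre of the red ball, 26 mm across, at the end of the run lever (a 10 mm thick steel rod, 80 mm from pivot to ball centre). About 122 mm above the bench when off, 132 mm half way.
- anvil: Bystander: black cast iron anvil block, 150 x 90 x 85 mm, origin centre of underside.
- bone_panel: Bystander: flat ivory bone panel 90 x 160 x 8 mm, origin centre of underside.
- scraper: Bystander: steel scraper with a wooden handle, about 165 mm long along its x, 20 mm high, origin near its middle.
- saucer: Bystander: white porcelain saucer, 140 mm across, 22 mm high, origin centre of underside.
- jar: Bystander: amber glass jar with a brass lid, 80 mm across, 110 mm tall, origin centre of underside.
- brush: Bystander: bench brush 170 mm long, origin near its middle.
There are look-alikes about, which are no part of the job. What is meant by the bowl is not blue, pink or purple, and is the smaller of those in its own colour.

How it is judged:
By the outcome, as a careful person would: the job done as asked, in the order asked, and still so for the second after the job is handed in, with the robot touching nothing.
It also fails if it takes over 53 s, if anything falls off the work surface, if the arm or the gripper's body presses on something with over 40 N, if the wrist force passes 120 N, or if a joint passes its speed limit or range.

ROBOT

A 6-joint arm with a two-finger parallel gripper is mounted at the origin on the work surface. World frame = base frame: x ahead of the robot, y to its left, z up, the work surface at z = 0. Lengths are in m, angles in rad, forces in N, time in s.
With the tool pointing down it reaches from about 0.35 to 0.85 m from the base axis. Payload 8.1 kg.
Tool frame: the origin (TCP) lies at the very end of the fingers, on their centre line; the grasp point (between the pads) lies 19 mm behind it (robot.pinch_z is the distance from the TCP to the grasp point, in m); y points along the fingers, x is the direction in which the jaws open and shut, and the axes are right-handed (so a half turn about y gives the same grasp; the last joint's range is limited). The gripper opens to 93 mm and grips with 3 to 60 N. Pads are 15 mm wide; open, the fingers measure 128 mm over their backs; the gripper's body (75 mm by 188 mm) begins 65 mm behind the grasp point.
Start: joints at [-1.231, 0.13, 1.488, -0, 1.523, -0.085], TCP at [0.247, -0.547, 0.219] pointing down, gripper open.
Joint ranges: [-2.96, 2.96], [-0.89, 2.26], [0.02, 2.5], [-1.34, 4.48], [0, 2.73], [-2.66, 2.66]. Speed limits (rad/s): [2.39, 2.39, 2.79, 3.14, 3.14, 3.14].

INTERFACE

Orientations are given as a rotation vector (axis times angle).
In Python, from plant import robot gives the robot as it stands.
- The arm moves only by the shell command python3 -m inch 'ROWS' [FORCE]. ROWS is JSON, a list of rows, each a list of 5 numbers: the closure, from -1 (fully open) to 1 (shut), then the shift along the world's x, y, z in m, then the turn about the world's z in rad. A call has 1 to 8 rows; each row is the pose to reach, as a shift and turn from the pose measured when the call began; what a row does not reach only later rows make up. A row lasts 1/8 s, in which the tool goes at most 62.5 mm and 10.7 degrees, less where a joint would pass 70% of its speed; a pose out of reach is approached as far as the arm can. A call with a gripper value outside its range is refused whole. The fingers move at their own pace and stop on an object; FORCE is the grip in N (left out, the last holds). Time passes only in rows, so rows that repeat a pose let the fingers close. It gives the time, the measured TCP pose, the force and the opening at its end, in the units of the state.
- robot.read_state(): the state, without advancing time (a new reading comes with each control period).
- robot.read_camera(name): name is "side" or "top"; returns a dict with "color" (400x640x3 uint8, red, green, blue), "mtx" (3x3 intrinsics, pixels), "R" (3x3) and "t" (3): a world point X has camera coordinates R X + t. Camera axes: x right, y down, z forward; pixel columns grow to the right and rows downward; lengths in m; the calibration is good to about 2 mm. A picture is of the moment at which its call begins. There is no depth.
- robot.close_job(): hands the job in, once; it reports no verdict.
The state is a dict: "t": time; "q": joint angles; "dq": joint speeds; "joint_torque": joint torques, N m; "tool_pos": TCP position; "orientation": TCP orientation; "force": force on the tool from outside, world axes, zero at the start; "wrist_torque": the same for the moment, N m; "opening": finger opening in m.
Only numpy, scipy, OpenCV 4.12 (cv2) and the standard library are available. Lean on these libraries where they do the work, as an engineer would, in place of code of your own. Each camera call takes 0.05 s, during which the arm holds its last target. There are 200 camera calls.

## Working session

There is one attempt and no reset: what is moved stays moved. The work goes in short steps, Python scripts to look and compute and a shell command to move; the robot and the scene stay as the last step left them, time stands still between calls to the robot, and variables do not carry over. Pictures are saved under pics/ and viewed, about 8 in all and at most 12, crops included, and the job is handed in when it is done.

```bash
mkdir -p pics
cat > h.py <<'E'
import numpy as np, cv2
from plant import robot
def snap(name, fn):
    c=robot.read_camera(name); cv2.imwrite('pics/'+fn+'.png', c['color'][:,:,::-1]); np.savez('pics/'+fn+'.npz',**{k:np.array(c[k]) for k in('color','mtx','R','t')}); return c
def load(fn): return np.load('pics/'+fn+'.npz')
def proj(c,X):
    p=c['mtx']@(c['R']@np.array(X,float)+c['t']); return p[:2]/p[2]
def ray(c,uv):
    d=c['R'].T@np.linalg.inv(c['mtx'])@np.array([uv[0],uv[1],1.]); return -c['R'].T@c['t'], d/np.linalg.norm(d)
def atz(c,uv,z):
    o,d=ray(c,uv); return o+d*(z-o[2])/d[2]
def tri(c1,u1,c2,u2):
    o1,d1=ray(c1,u1);o2,d2=ray(c2,u2)
    s=np.linalg.lstsq(np.c_[d1,-d2],o2-o1,rcond=None)[0]
    a,b=o1+d1*s[0],o2+d2*s[1]; return (a+b)/2, np.linalg.norm(a-b)
E
python3 - <<'E'
from h import *
for n in('top','side'):
    c=snap(n,n+'0'); print(n,c['mtx'],c['R'],c['t'],-c['R'].T@c['t'])
print(robot.read_state(), robot.pinch_z)
E
```

```text
top [[462.96301021   0.         321.42991258]
 [  0.         462.96301021 190.51999986]
 [  0.           0.           1.        ]] [[-0.00334719 -0.99996834  0.00721936]
 [-0.99464316  0.00258332 -0.10333595]
 [ 0.10331403 -0.00752657 -0.99462031]] [0.06835612 0.46982504 1.63635642] [0.29847848 0.0794564  1.67560966]
side [[419.05324892   0.         317.35776467]
 [  0.         419.05324892 204.09521884]
 [  0.           0.           1.        ]] [[-0.90162822 -0.43230109  0.0135024 ]
 [-0.30888571  0.621747   -0.71973626]
 [ 0.30274769 -0.65310523 -0.69411627]] [0.45911775 0.18447086 1.50059793] [0.01663138 1.06383125 1.16816061]
{'t': 0.1, 'q': array([-1.23142498e+00,  1.31042145e-01,  1.48918284e+00,  9.23507822e-06,
        1.52295763e+00, -8.53745971e-02]), 'dq': array([-1.37540217e-03, -1.93623276e-03, -1.88902684e-03, -3.28243491e-04,
        1.90262975e-03,  1.67148598e-06]), 'joint_torque': array([ 3.28704344e-03, -5.61339533e+01, -4.93096411e+01,  7.71478261e-02,
        2.92003871e-02, -6.49483582e-05]), 'tool_pos': array([ 0.24712409, -0.54619631,  0.21771146]), 'orientation': array([-1.37970781,  0.89179788, -0.88974095]), 'force': array([-0.18001982,  0.10040465, -1.16419891]), 'wrist_torque': array([-0.03227929, -0.01622767, -0.03611355]), 'opening': 0.09306388644768966} 0.0188
```

View pics/top0.png

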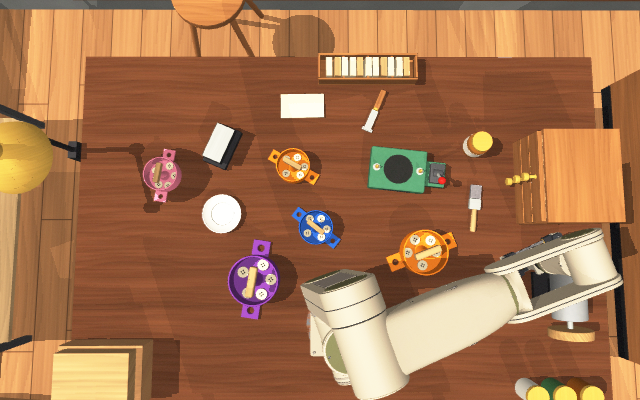

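View pics/side0.png

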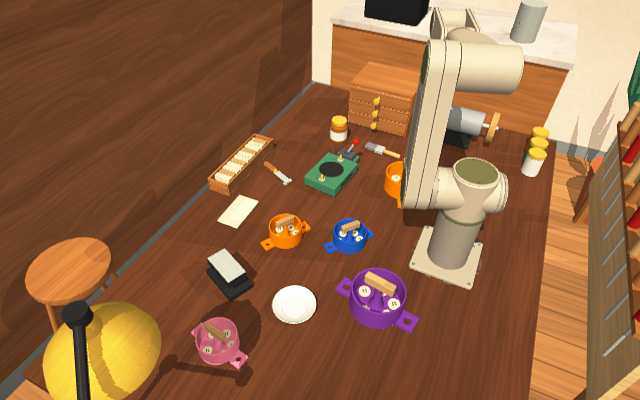

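The picture shows five bowls. Candidates in the top view are small orange (293,165), large orange (424,252), blue (317,228), pink (162,173) and purple (254,280). The description picks the small orange one at (293,165), which is at (286,232) in the side view. The base is at (398,169) and the red knob at (441,181). Next is one close composite crop.

Run:
```python
from h import *
t=cv2.imread('pics/top0.png');s=cv2.imread('pics/side0.png')
def crop(im,u,v,w=80,h=60): return cv2.resize(im[v:v+h,u:u+w],(400,300),interpolation=cv2.INTER_CUBIC)
a=np.vstack([np.hstack([crop(t,253,135),crop(s,246,205)]),np.hstack([crop(t,368,138,84,63),crop(s,300,132)])])
cv2.imwrite('pics/comp0.png',a)
from scipy.spatial.transform import Rotation as Ro
print(Ro.from_rotvec(robot.read_state()['orientation']).as_matrix().round(3))
```

```text
[[ 0.412 -0.001  0.911]
 [-0.911  0.002  0.412]
 [-0.002 -1.     0.   ]]
```

View pics/comp0.png

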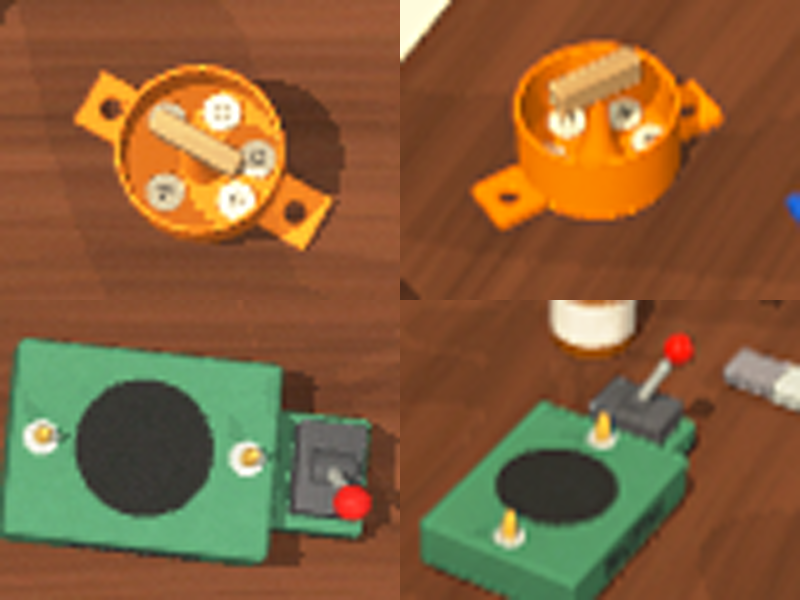

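Top-left tile: handle centre is about (292,163), with lug holes at (275.4,157) and (312,177). The side view has the handle at (285,220). Bottom row: peg collars are at about (377,167) and (420,171), with the red ball at (442,180). Now triangulating, with colour-mask refinement.

```bash
cat >> h.py <<'E'
def blob(c,uv,f,r=8,thr=0.4):
    """weighted centroid; f maps float rgb image->weight"""
    u,v=map(int,np.round(uv)); p=np.array(c['color'])[v-r:v+r+1,u-r:u+r+1].astype(float)
    w=np.clip(f(p),0,None); m=(w>thr*w.max()).astype(np.uint8)
    n,l,st,ce=cv2.connectedComponentsWithStats(m); 
    k=min(range(1,n),key=lambda i:np.hypot(*(ce[i]-r))-0.1*st[i,4]); w=w*(l==k)
    y,x=np.mgrid[-r:r+1,-r:r+1]; return np.array([u+(w*x).sum()/w.sum(), v+(w*y).sum()/w.sum()]), st[k,4]
E
python3 - <<'E'
from h import *
T=load('top0');S=load('side0')
red=lambda p:p[...,0]-np.maximum(p[...,1],p[...,2])-60
dark=lambda p:110-p.max(-1)
def black(c,uv,r):
    u,v=map(int,uv);p=c['color'][v-r:v+r+1,u-r:u+r+1].astype(int)
    m=((p.max(-1)<75)&(p.max(-1)-p.min(-1)<22)).astype(np.uint8)
    n,l,st,ce=cv2.connectedComponentsWithStats(m);k=1+np.argmax(st[1:,4]);return ce[k]+[u-r,v-r],st[k,4]
bt,bs=black(T,(398,168),19),black(S,(331,169),15)
print('disc',bt,bs,tri(T,bt[0],S,bs[0]))
k1,k2=blob(T,(442,180.4),red),blob(S,(355.8,141.6),red)
print('knob',k1,k2,tri(T,k1[0],S,k2[0]))
for n,a,b in [('h1',(275.2,156.8),(303.4,226.8)),('h2',(311.8,177),(267.8,244.4))]:
    print(n,a,b,tri(T,a,S,b), atz(T,a,.008),atz(S,b,.004))
for n,a,b in [('p1',(376.6,166.7),(321.6,179.2)),('p2',(419.8,171),(340,159.4))]:
    print(n,a,b,tri(T,a,S,b), atz(T,a,.055),atz(S,b,.055))
print('handle',tri(T,(292,163),S,(284.9,219.8)),atz(T,(292,163),.094),atz(S,(284.9,219.8),.094))
E
```

```text
disc (array([397.84810127, 168.59810127]), np.int32(632)) (array([330.83150183, 168.79120879]), np.int32(273)) (array([ 0.5447477 , -0.20405415,  0.05248501]), np.float64(0.0004345706620363079))
knob (array([441.50525953, 180.03793758]), np.int32(44)) (array([355.23317805, 141.24508282]), np.int32(28)) (array([ 0.49440146, -0.33883992,  0.1235357 ]), np.float64(0.00018400128674492104))
h1 (275.2, 156.8) (303.4, 226.8) (array([0.52177514, 0.20900914, 0.1250787 ]), np.float64(0.10833649559069175)) [0.59575577 0.23500319 0.008     ] [0.51819088 0.10366777 0.004     ]
h2 (311.8, 177) (267.8, 244.4) (array([ 0.59437569,  0.13135892, -0.11577757]), np.float64(0.1255285043071785)) [0.52115721 0.10164843 0.008     ] [0.59444688 0.238685   0.004     ]
p1 (376.6, 166.7) (321.6, 179.2) (array([ 0.55224927, -0.12909478,  0.04949865]), np.float64(0.0005697804667246473)) [ 0.55111912 -0.12847737  0.055     ] [ 0.54989602 -0.12316813  0.055     ]
p2 (419.8, 171) (340, 159.4) (array([ 0.53631067, -0.28214835,  0.05084747]), np.float64(0.0006503129960389565)) [ 0.53539182 -0.28131913  0.055     ] [ 0.53469715 -0.27707341  0.055     ]
handle (array([0.55933824, 0.16905653, 0.08437381]), np.float64(0.0017968583434062012)) [0.55860769 0.1688358  0.094     ] [0.55362166 0.17681807 0.094     ]
```

All consistent. The bowl centre is about (0.558,0.169) with its y axis at 60.7°, hole spacing 153 mm and handle height 0.084 on its mid/top. The base centre is about (0.543,-0.204) with its y axis at 84.2°. The knob is at z 0.1235, leaning to the base's -x. Next: move above the bowl with the fingers half open.

```bash
python3 -m inch '[[0,0,0,0.05,0],[0,0.05,0.1,0.05,0.1],[0,0.1,0.2,0.05,0.25],[0,0.13,0.27,0.05,0.4],[0,0.16,0.34,0.05,0.5],[0,0.19,0.41,0.05,0.635],[0,0.22,0.48,0.05,0.635],[0,0.245,0.54,0.05,0.635]]' 20
```

```text
t: 1.1
tool_pos: [0.4307, -0.1471, 0.2674]
orientation: [-1.533, 0.402, -0.399]
force: [0.5, -0.1, 0.3]
opening: 0.0465
```

```bash
python3 -m inch '[[0,0.025,0.06,0,0.05],[0,0.05,0.12,0,0.05],[0,0.075,0.18,0,0.05],[0,0.1,0.24,0,0.05],[0,0.12,0.29,-0.03,0.05],[0,0.128,0.316,-0.08,0.05],[0,0.128,0.316,-0.13,0.05],[0,0.128,0.316,-0.13,0.05]]'
cat >> h.py <<'E'
from scipy.spatial.transform import Rotation as Ro
def jaw():
    s=robot.read_state(); R=Ro.from_rotvec(s['orientation']).as_matrix(); return s['tool_pos'].round(4), np.degrees(np.arctan2(R[1,0],R[0,0])).round(2), R[:,1].round(4), s['q'].round(2)
E
python3 -c "
from h import *
print(jaw())"
```

```text
t: 2.1
tool_pos: [0.5544, 0.1686, 0.1317]
orientation: [-1.545, 0.37, -0.352]
force: [-0.3, -0.5, -0.7]
opening: 0.0464
(array([0.5544, 0.1686, 0.1317]), np.float64(-26.37), array([-0.0122, -0.0015, -0.9999]), array([0.21, 0.14, 1.63, 0.  , 1.38, 0.67]))
```

```bash
python3 -m inch '[[0,0.004,0,0,-0.05],[0,0.004,0,0,-0.05],[0,0.004,0,0,-0.05]]'
python3 -c "
from h import *
print(jaw()); T=snap('top','top1');S=snap('side','side1')
cv2.imwrite('pics/c1.png',np.hstack([cv2.resize(c['color'][v:v+75,u:u+50,::-1],(400,600),interpolation=cv2.INTER_CUBIC) for c,u,v in((T,265,125),(S,260,180))]))"
```

```text
t: 2.48
tool_pos: [0.5595, 0.1684, 0.1339]
orientation: [-1.536, 0.407, -0.393]
force: [-0.5, -0.0, 0.8]
opening: 0.0466
(array([0.5595, 0.1684, 0.1339]), np.float64(-29.21), array([-9.5e-03, -3.0e-04, -1.0e+00]), array([0.2 , 0.15, 1.62, 0.  , 1.38, 0.71]))
```

View pics/c1.png

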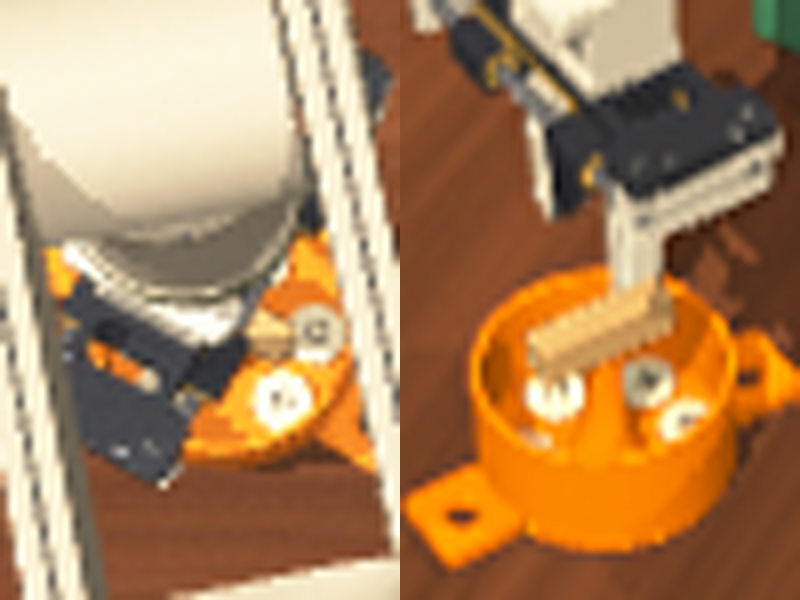

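```bash
python3 -c "
from h import *
S=load('side1');s=robot.read_state();R=Ro.from_rotvec(s['orientation']).as_matrix();p=s['tool_pos']
t=lambda X:((proj(S,X)-[260,180])*8+[400,0]).round()
for w in(-.032,-.023,0,.023,.032): print(w,t(p+R[:,0]*w),t(p+R[:,0]*w-R[:,1]*.04))
print(t([.558,.169,.094]),t([.558,.169,.081]))"
```

```text
-0.032 [633. 282.] [629. 216.]
-0.023 [622. 270.] [618. 204.]
0 [594. 240.] [589. 173.]
0.023 [566. 210.] [561. 143.]
0.032 [556. 198.] [550. 132.]
[599. 304.] [600. 324.]
```

The side crop shows the two fingers at about (633,282) and (556,198), straddling the handle at (600,315). This matches the projection. Next: descend and grip.

```bash
python3 -m inch '[[0,-0.001,0,-0.035,0],[0,-0.001,0,-0.06,0],[0,-0.001,0,-0.071,0],[0,-0.001,0,-0.071,0],[1,-0.001,0,-0.071,0],[1,-0.001,0,-0.071,0],[1,-0.001,0,-0.071,0],[1,-0.001,0,-0.071,0]]' 40
python3 -c "
from h import *
print(jaw())"
```

```text
t: 3.58
tool_pos: [0.5586, 0.1684, 0.0629]
orientation: [-1.536, 0.407, -0.393]
force: [-1.3, -0.3, 2.8]
opening: 0.0181
(array([0.5586, 0.1684, 0.0629]), np.float64(-29.22), array([-9.2e-03, -4.0e-04, -1.0e+00]), array([0.2 , 0.22, 1.68, 0.  , 1.25, 0.71]))
```

Gripped at 18.1 mm, which is the handle width. Next: lift and carry over to the base.

```bash
python3 -m inch '[[1,0,0,0.03,0],[1,0,0,0.08,0],[1,0,0,0.13,0],[1,0,-0.03,0.14,0.05],[1,0,-0.07,0.14,0.1],[1,0,-0.11,0.14,0.15],[1,0,-0.15,0.14,0.2],[1,-0.005,-0.19,0.14,0.25]]'
python3 -m inch '[[1,-0.005,-0.03,0,0.05],[1,-0.005,-0.06,0,0.08],[1,-0.01,-0.1,0,0.12],[1,-0.01,-0.13,0,0.16],[1,-0.01,-0.16,0,0.16],[1,-0.01,-0.18,0,0.16],[1,-0.01,-0.18,0,0.16]]'
python3 -c "
from h import *
print(jaw(),robot.read_state()['opening'])"
```

```text
t: 4.58
tool_pos: [0.5528, -0.0227, 0.2017]
orientation: [-1.565, 0.211, -0.195]
force: [-0.2, -0.8, -4.7]
opening: 0.0177
t: 5.45
tool_pos: [0.5423, -0.2037, 0.2009]
orientation: [-1.574, 0.087, -0.07]
force: [0.4, -0.3, -4.4]
opening: 0.0176
(array([ 0.5423, -0.2037,  0.2009]), np.float64(-5.73), array([-0.0115, -0.0036, -0.9999]), array([-0.44,  0.09,  1.56, -0.01,  1.5 , -0.34])) 0.0176366048061754
```

```bash
python3 -m inch '[[1,0,0,-0.025,0],[1,0,0,-0.045,0],[1,0,0,-0.045,0],[1,0,0,-0.045,0]]'
python3 -c "
from h import *
print(jaw()); T=snap('top','top2');S=snap('side','side2')
cv2.imwrite('pics/c2.png',np.hstack([cv2.resize(c['color'][v:v+75,u:u+50,::-1],(400,600),interpolation=cv2.INTER_CUBIC) for c,u,v in((T,372,130),(S,305,125))]))"
```

```text
t: 5.95
tool_pos: [0.5425, -0.2033, 0.1564]
orientation: [-1.574, 0.087, -0.069]
force: [0.5, -0.2, -5.0]
opening: 0.0178
(array([ 0.5425, -0.2033,  0.1564]), np.float64(-5.7), array([-0.0113, -0.0036, -0.9999]), array([-0.44,  0.12,  1.61, -0.01,  1.42, -0.34]))
```

View pics/c2.png

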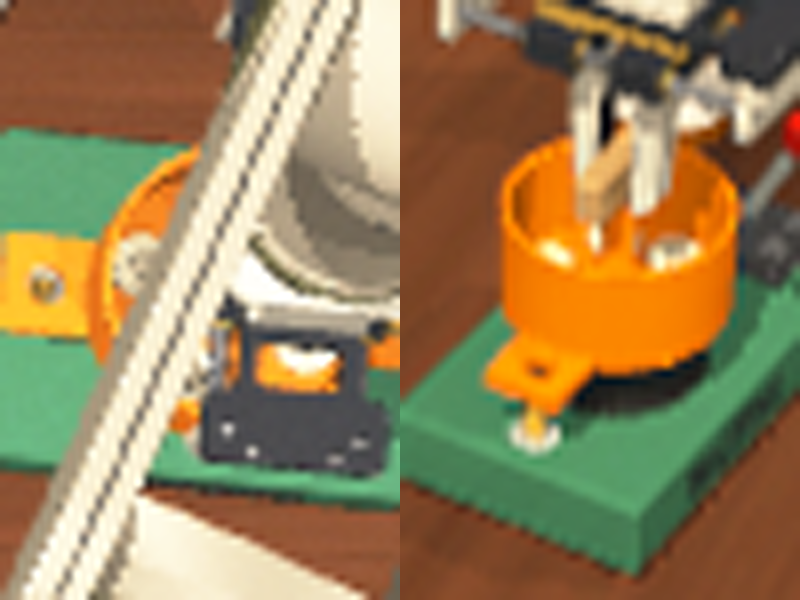

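```bash
python3 -c "
from h import *
T=load('top2');S=load('side2')
print(tri(T,(377.3,164.9),S,(322.1,170.9)))
for z in(.0975,.1015): print(z,atz(T,(377.3,164.9),z),atz(S,(322.1,170.9),z))
T0=load('top0');S0=load('side0')
print(atz(T0,(376.6,166.7),.055),atz(S0,(321.6,179.2),.055))
print('tip0 z.08',atz(T0,(376.9,165.9),.08),atz(S0,(321.9,174.5),.08))
b=np.array([.5586,.1684]) 
# collar region fit in frame2: side
im=np.hstack([cv2.resize(c['color'][v:v+30,u:u+40,::-1],(400,300),interpolation=cv2.INTER_CUBIC) for c,u,v in((T,360,150),(T0,360,150))])
im2=np.hstack([cv2.resize(c['color'][v:v+30,u:u+40,::-1],(400,300),interpolation=cv2.INTER_CUBIC) for c,u,v in((S,302,158),(S0,302,158))])
cv2.imwrite('pics/c3.png',np.vstack([im,im2]))"
```

```text
(array([ 0.55041283, -0.1258026 ,  0.09668156]), np.float64(0.0010094766957205361))
0.0975 [ 0.55076513 -0.12553991  0.0975    ] [ 0.54950391 -0.12499666  0.0975    ]
0.1015 [ 0.55012566 -0.12502031  0.1015    ] [ 0.54751309 -0.12055518  0.1015    ]
[ 0.55111912 -0.12847737  0.055     ] [ 0.54989602 -0.12316813  0.055     ]
tip0 z.08 [ 0.55003946 -0.12636109  0.08      ] [ 0.54923993 -0.12341355  0.08      ]
```

View pics/c3.png

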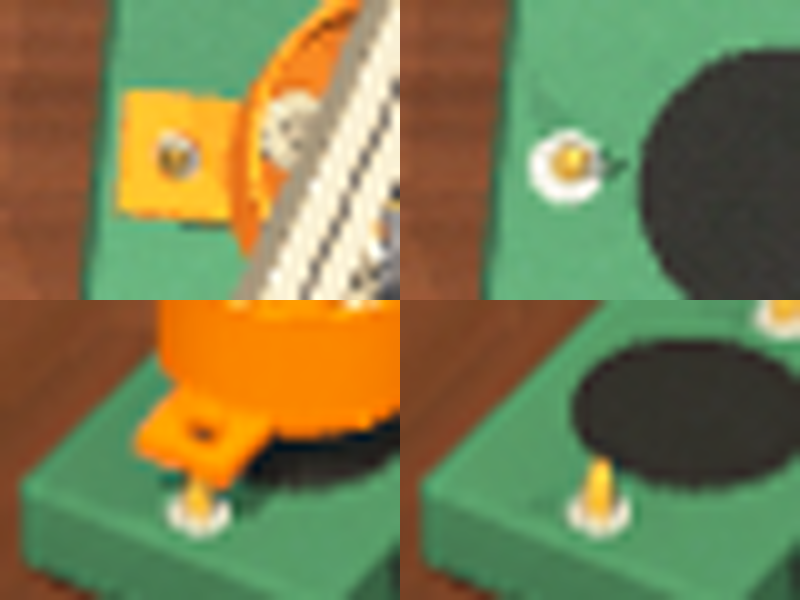

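```bash
python3 -c "
from h import *
T=load('top2');S=load('side2')
print('T hole',atz(T,(377.55,165.15),.1015),'collar',atz(T,(376.25,166.25),.055))
print('S hole',atz(S,(322.05,170.65),.1015),atz(S,(322.05,170.65),.0975),'collar',atz(S,(321.55,178.75),.055),'tip',atz(S,(321.55,173.8),.081))
"
```

```text
T hole [ 0.5492539  -0.12586759  0.1015    ] collar [ 0.55273282 -0.12726188  0.055     ]
S hole [ 0.54835895 -0.12188629  0.1015    ] [ 0.55035294 -0.12633275  0.0975    ] collar [ 0.55128011 -0.12562997  0.055     ] tip [ 0.55188684 -0.12567054  0.081     ]
```

Hole and collar compared in both views (top: hole (377.5,165.2), collar (376.3,166.3)) say the bowl needs about +2.5 mm in x and -1.2 mm in y. The angle already matches. Lowering in steps and watching force.

```bash
python3 -m inch '[[1,0.0025,-0.0012,0,0],[1,0.0025,-0.0012,-0.006,0],[1,0.0025,-0.0012,-0.012,0],[1,0.0025,-0.0012,-0.016,0],[1,0.0025,-0.0012,-0.02,0],[1,0.0025,-0.0012,-0.02,0]]'
python3 -c "
from h import *
print(jaw(),robot.read_state()['wrist_torque'])"
```

```text
t: 6.8
tool_pos: [0.5452, -0.2048, 0.1366]
orientation: [-1.574, 0.087, -0.07]
force: [0.6, 0.0, -4.8]
opening: 0.0177
(array([ 0.5452, -0.2048,  0.1366]), np.float64(-5.72), array([-0.0107, -0.0039, -0.9999]), array([-0.44,  0.14,  1.63, -0.01,  1.38, -0.34])) [-0.01019    -0.0989463   0.00861653]
```

Lug undersides are now about 7 mm below the peg tips with no contact force. Continuing.

```bash
python3 -m inch '[[1,0,0,-0.005,0],[1,0,0,-0.01,0],[1,0,0,-0.013,0],[1,0,0,-0.016,0],[1,0,0,-0.016,0]]'
python3 -c "
from h import *
print(jaw(),robot.read_state()['wrist_torque']);T=snap('top','top3');S=snap('side','side3')
cv2.imwrite('pics/c4.png',np.hstack([cv2.resize(c['color'][v:v+75,u:u+50,::-1],(400,600),interpolation=cv2.INTER_CUBIC) for c,u,v in((T,365,130),(S,305,125))]))"
```

```text
t: 7.42
tool_pos: [0.545, -0.2047, 0.1202]
orientation: [-1.574, 0.087, -0.07]
force: [-0.3, -0.2, -4.9]
opening: 0.018
(array([ 0.545 , -0.2047,  0.1202]), np.float64(-5.72), array([-0.0112, -0.0037, -0.9999]), array([-0.44,  0.16,  1.64, -0.01,  1.35, -0.34])) [-0.00108756 -0.10611129 -0.02051304]
```

View pics/c4.png

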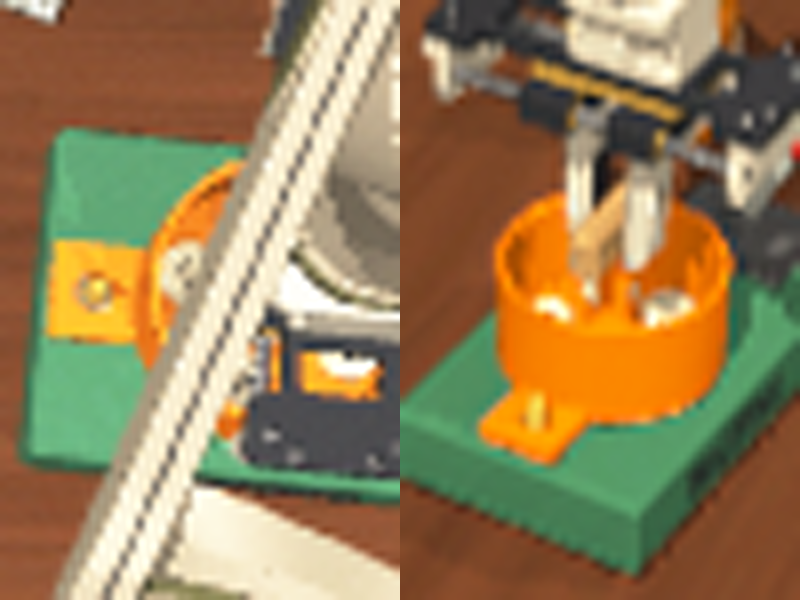

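The peg shows through the hole at (95,290) in the top tile and (540,410) in the side tile. About 2 mm remains to seat.

```bash
python3 -m inch '[[1,0,0,-0.001,0],[1,0,0,-0.002,0],[1,0,0,-0.0025,0],[1,0,0,-0.003,0],[1,0,0,-0.003,0]]'
python3 -c "
from h import *
print(jaw(),robot.read_state()['wrist_torque'])"
```

```text
t: 8.15
tool_pos: [0.5454, -0.2049, 0.1183]
orientation: [-1.574, 0.086, -0.071]
force: [-3.6, 0.6, 1.5]
opening: 0.0178
(array([ 0.5454, -0.2049,  0.1183]), np.float64(-5.71), array([-0.0102, -0.0042, -0.9999]), array([-0.44,  0.16,  1.64, -0.01,  1.35, -0.34])) [ 0.14990521  0.36153566 -0.01310523]
```

Contact with load taken over (force z -4.9 → +1.5) at underside ≈0.0554. Next: release and rise.

```bash
python3 -m inch '[[0.2,0,0,0,0],[0.2,0,0,0,0],[0.2,0,0,0,0],[0.2,0,0,0.02,0],[0.2,0,0,0.06,0],[0.2,0,0,0.1,0],[0.2,0,0,0.1,0]]'
python3 -m inch '[[1,-0.03,-0.04,0,0],[1,-0.06,-0.08,0,0],[1,-0.097,-0.13,0,0],[1,-0.097,-0.13,0,0],[1,-0.097,-0.13,0,0]]'
python3 -c "
from h import *
print(jaw());T=snap('top','top4');S=snap('side','side4')
cv2.imwrite('pics/c5.png',np.hstack([cv2.resize(c['color'][v:v+75,u:u+50,::-1],(400,600),interpolation=cv2.INTER_CUBIC) for c,u,v in((T,365,130),(S,315,125))]))"
```

```text
t: 9.02
tool_pos: [0.548, -0.2061, 0.2247]
orientation: [-1.578, 0.079, -0.077]
force: [0.3, -0.0, 0.2]
opening: 0.0371
t: 9.65
tool_pos: [0.4509, -0.336, 0.2247]
orientation: [-1.577, 0.08, -0.078]
force: [0.5, 0.5, 0.8]
opening: 0.0004
(array([ 0.4509, -0.336 ,  0.2247]), np.float64(-5.78), array([-0.0015, -0.0077, -1.    ]), array([-0.73,  0.02,  1.59, -0.01,  1.52, -0.63]))
```

View pics/c5.png

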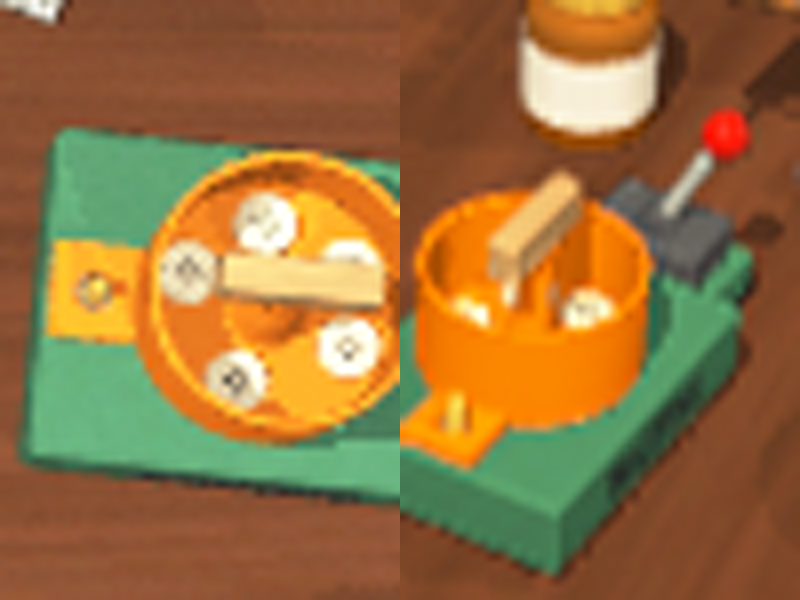

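The bowl sits on the base with the peg at (95,290) visible through the lug. The lever still leans to -x with its knob at (727,133) in the side tile. Now lowering the shut fingers behind the knob.

```bash
python3 -m inch '[[1,-0.004,0,-0.04,0],[1,-0.004,0,-0.08,0],[1,-0.004,0,-0.11,0],[1,-0.004,0,-0.117,0],[1,-0.004,0,-0.117,0]]'
python3 -c "
from h import *
print(jaw())"
```

```text
t: 10.38
tool_pos: [0.4482, -0.3345, 0.1081]
orientation: [-1.577, 0.077, -0.075]
force: [0.6, -0.3, 0.0]
opening: 0.0002
(array([ 0.4482, -0.3345,  0.1081]), np.float64(-5.57), array([-0.0016, -0.0077, -1.    ]), array([-0.73,  0.1 ,  1.73, -0.01,  1.31, -0.63]))
```

```bash
python3 -m inch '[[1,0.015,-0.002,0,0],[1,0.027,-0.003,0,0],[1,0.039,-0.004,0,0],[1,0.051,-0.006,0,0],[1,0.063,-0.007,0,0],[1,0.073,-0.008,0,0],[1,0.08,-0.009,0,0],[1,0.08,-0.009,0,0]]'
python3 -m inch '[[1,0.004,0,0,0],[1,0.008,-0.001,0,0],[1,0.011,-0.001,0,0],[1,0.011,-0.001,0,0]]'
python3 -c "
from h import *
S=snap('side','side5');T=snap('top','top5')
red=lambda p:p[...,0]-np.maximum(p[...,1],p[...,2])-60
for n,c in(('S',S),('T',T)):
  p=np.array(c['color']).astype(float);m=(red(p)>40).astype(np.uint8);N,l,st,ce=cv2.connectedComponentsWithStats(m);print(n,[(ce[i].round(1),st[i,4]) for i in range(1,N) if st[i,4]>5])
print(proj(S,[.5306+.038,-.3477,.122]),proj(T,[.5306+.038,-.3477,.122]))"
```

```text
t: 11.38
tool_pos: [0.5287, -0.3435, 0.1079]
orientation: [-1.577, 0.077, -0.075]
force: [0.1, -0.1, -0.1]
opening: 0.0003
t: 11.88
tool_pos: [0.5397, -0.3445, 0.1078]
orientation: [-1.577, 0.077, -0.075]
force: [-0.4, -0.0, -0.4]
opening: 0.0004
S [(array([339.6, 136. ]), np.int32(20)), (array([632.5, 151.6]), np.int32(206)), (array([330.3, 165.1]), np.int32(580)), (array([596.5, 163.2]), np.int32(105)), (array([394.1, 182.3]), np.int32(513)), (array([635.2, 221.5]), np.int32(123)), (array([638.1, 318.5]), np.int32(19)), (array([215.5, 364. ]), np.int32(10))]
T [(array([402.2, 156.5]), np.int32(128)), (array([391.1, 173.4]), np.int32(185)), (array([418.9, 171.5]), np.int32(91)), (array([448.5, 251.6]), np.int32(86))]
[340.0772817 135.9551756] [443.31731343 158.43914779]
```

The knob is at (339.6,136.0), against (340.1,136.0) expected for fully on. No stop force has been felt yet, so I push a few mm more.

```bash
python3 -m inch '[[1,0.002,0,0,0],[1,0.004,0,0,0],[1,0.005,-0.001,0,0],[1,0.005,-0.001,0,0]]'
```

```text
t: 12.48
tool_pos: [0.5405, -0.3447, 0.1076]
orientation: [-1.574, 0.084, -0.069]
force: [-22.4, 6.2, 12.6]
opening: 0.0006
```

The stop is reached: 22 N, moved only 1 mm. Backing off, rising and clearing the view.

```bash
python3 -m inch '[[1,-0.03,0.003,0,0],[1,-0.06,0.006,0,0],[1,-0.06,0.006,0.06,0],[1,-0.06,0.006,0.12,0],[1,-0.1,-0.03,0.15,0],[1,-0.15,-0.08,0.15,0],[1,-0.15,-0.08,0.15,0]]'
python3 -c "
from h import *
S=snap('side','side6');T=snap('top','top6')
red=lambda p:p[...,0]-np.maximum(p[...,1],p[...,2])-60
a=blob(S,(340,136),red);b=blob(T,(443,158.4),red);k,e=tri(S,a[0],T,b[0]);print(a,b,k,e)
c=np.array([.5448,-.2045]);ex=np.array([.9949,-.1013]);ey=np.array([.1013,.9949]);d=k[:2]-(c-.14*ey);print('s',d@ex,'angle',np.arctan2(d@ex,k[2]-.052)+.5)
def cr(c,u,v,w,h): return cv2.resize(np.array(c['color'])[v:v+h,u:u+w,::-1],(400,600),interpolation=cv2.INTER_CUBIC)
cv2.imwrite('pics/c6.png',np.hstack([cr(T,365,110,80,120),cr(S,300,120,60,90)]))
d0=load('top0')['color'].astype(int);print(jaw())
cv2.imwrite('pics/full6.png',np.vstack([cv2.resize(x['color'][:,:,::-1],(480,300)) for x in(T,S)]))"
```

```text
t: 13.35
tool_pos: [0.3883, -0.4274, 0.2587]
orientation: [-1.576, 0.087, -0.073]
force: [0.9, 0.0, 0.3]
opening: 0.0003
(array([340.00684485, 136.14243807]), np.int32(21)) (array([442.97761194, 158.82276119]), np.int32(41)) [ 0.56777934 -0.34633947  0.1220302 ] 0.001051160490190909
s 0.03723048439125028 angle 0.988633935078794
(array([ 0.3899, -0.4253,  0.2576]), np.float64(-5.72), array([-0.0096, -0.0044, -0.9999]), array([-0.91,  0.06,  1.49, -0.01,  1.59, -0.81]))
```

View pics/c6.png

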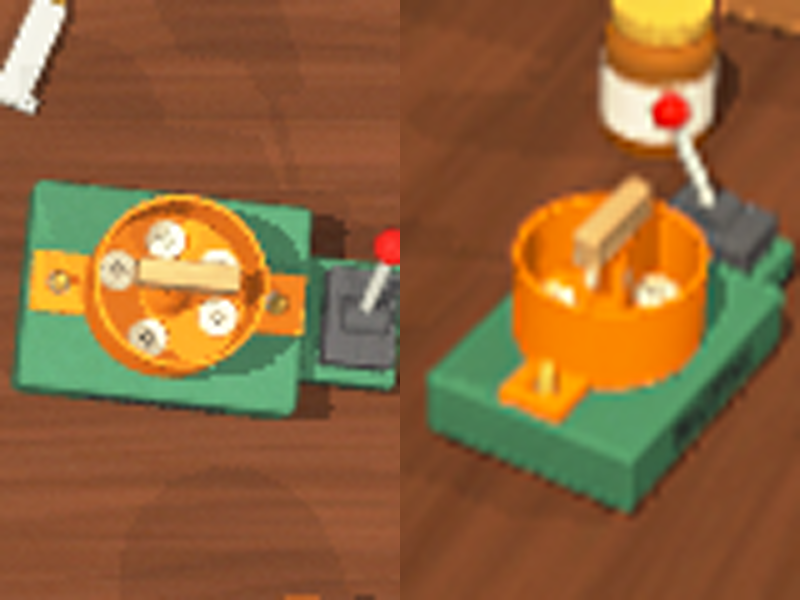

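View pics/full6.png

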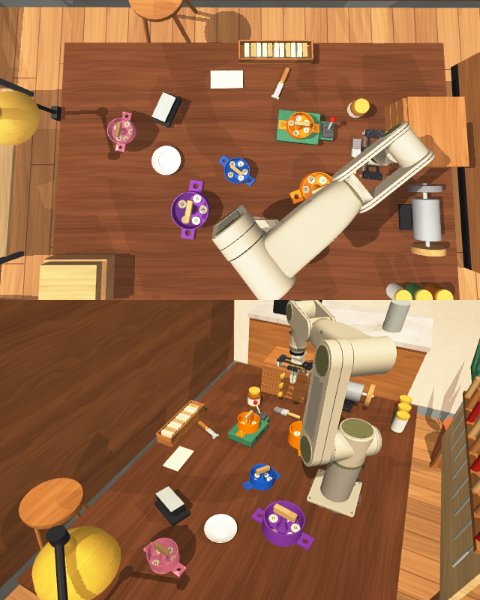

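Both pegs show through the lugs at (60,280) and (280,302) in the top tile. The lever leans to +x with its knob at (671,110) in the side tile and a measured angle of about 0.99 rad. The other objects are where they were, and the arm is clear. Handing in.

```bash
python3 -c "
from h import *
A=load('side4');B=load('side6')
a=np.array(A['color'])[172:184,316:332,::-1].copy();r=cv2.matchTemplate(np.array(B['color'])[168:188,312:336,::-1].copy(),a,cv2.TM_CCOEFF_NORMED);print('lug shift since release',np.array(cv2.minMaxLoc(r)[3])-4,r.max())
print(robot.read_state()['force']); print(robot.close_job())"
```

```text
lug shift since release [0 0] 0.99991107
[-0.42201421 -0.08088278 -0.18308081]
the job is handed in; nothing more can be done
None
```

I picked up the small orange bowl by its handle, kept it upright and lowered it onto the green base. Then I released it, pushed the red-knobbed lever over to its stop, backed away clear and handed in at about 13.5 s.

**Last checks**
- **Bowl:** both pegs show through the lug holes in the top view. When the base took the bowl's weight, the arm's position put the underside at about 55.4 mm, against the 55 mm base top. The cameras cannot resolve that last half millimetre, so "fully home" rests on the arm's reading and the contact force. The lug did not shift in the side view between release and hand-in.
- **Lever:** the knob measured at (0.568, -0.346, 0.122), which gives about 0.99 rad against the 1.0 full travel. On the final push the finger met the stop at about 22 N.
- **Bystanders:** by eye, nothing else on the bench looks moved.
- **Disagreements:** the two cameras differed by a few millimetres on the peg and hole positions. I corrected that by comparing hole and peg within each view before lowering. My first triangulated height for the handle top was about 10 mm below the stated 94 mm. The grip was right anyway: it closed on 18.1 mm, the handle's width.

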